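# Set the kiln's programme dial and start it

### The job

With a fingertip, push the pointer of the kiln control box's programme dial round, click by click, until it rests in position 5 (off is 0, at the anticlockwise end; each click clockwise is one more). Only then press the start button fully down and let it come back up, leaving the dial on 5. Push gently, do not pinch the dial, and leave the cup, vase and bowl standing where they are.

Things in the scene. Friction and masses are not known exactly. Their poses are not given: they have to be found in the camera images.
- control_box: Grey kiln control box fixed to the bench, 150 (x) x 260 (y) x 70 mm high. Origin: centre of its underside, z up. In its frame the dial's axis is at (0, -55) mm, the start button's at (10, 85) mm. Flat marks 58 mm from the dial's axis show its nine positions, every 30 degrees clockwise from above: a short bar for 0 (off), then eight dots growing from 1 to 8.
- dial (a joint): Dial angle in rad, growing clockwise from above: 0 in position 0 (off, end stop), 4.189 in position 8 (end stop). It rests every 0.524 rad (30 degrees): position 5 is 2.618. It starts in one of positions 0 to 3. About 0.15 N m (4 to 5 N at 34 mm from the axis) takes it over the hump half-way between positions; past it, it jumps forward by itself into the next rest.
- dial_axis (a point): On the dial's axis, level with the pointer's top, 105 mm above the bench. The black dial is a disc of 36 mm radius, upper face 79 mm above the bench; on it stands the pointer, an upright fin 12 mm thick and 26 mm high reaching 45 mm from the axis on the pointing side and 20 mm on the other. A white line marks the pointing end.
- pointer_tip (a point): Pointing end of the pointer, level with its top, 45 mm from the dial's axis: the dial points from dial_axis to here. At dial value q that is, in the control box's frame, the angle 120 degrees minus q from +x, counted anticlockwise from above.
- start_button (a joint): Travel of the start button in m: 0 up, 0.006 fully down. It springs back; fully down takes 5 N.
- start_button_top (a point): Centre of the top face of the start button, a grey round push button of 32 mm diameter in a black housing on top of the control box, pressed straight down.
- test_cup_center (a point): Centre (half-way up) of a loose terracotta test cup, 42 mm in diameter and 45 mm high, standing on top of the control box near its -x edge, between dial and button. Not to be disturbed.
- vase_center (a point): Centre (half-way up) of a loose white vase, 84 mm across and 125 mm high, standing on the bench beside the control box. Not to be disturbed.
- bowl_center (a point): Centre (half-way up) of a loose terracotta bowl, 90 mm across and 45 mm high, standing on the bench beside the control box. Not to be disturbed.

How it is judged:
On the way, in this order (a step that is already met when the one before it is completed fails the run):
1. the dial rests in position 5 (value of joint dial between 2.498 and 2.738 rad and velocity of joint dial between -0.15 and 0.15 rad/s), for 0.3 s.
2. the start button is pressed down with the dial on 5 (value of joint dial between 2.498 and 2.738 rad and value of joint start_button above 0.0045 m), for 0.05 s.
At the end, for the whole second after the job is handed in: The dial rests in position 5 (2.618 rad, within 0.12 rad), the start button, pressed at least 4.5 mm after the dial was set, is back up (within 1.5 mm), and cup, vase and bowl are within 20 mm of where they stood (value of joint dial between 2.498 and 2.738 rad and value of joint start_button below 0.0015 m and distance of each of test_cup_center, vase_center, bowl_center from where it was at the start of the episode below 0.02 m); the robot touches nothing.
It fails at once if the start button was pressed (over 3 mm) while the dial was not on 5 (value of joint start_button above 0.003 m and not (value of joint dial between 2.498 and 2.738 rad)).
It fails at once if the dial was pinched or forced (over 20 N on it) (contact force between the fingers and dial above 20 N).
It fails at once if the cup, vase or bowl was shifted, lifted (over 20 mm) or tipped (distance of any of test_cup_center, vase_center, bowl_center from where it was at the start of the episode above 0.02 m or angle between any of test_cup_center, vase_center, bowl_center's own z axis and vertical above 0.5 rad).
It also fails if it takes over 64 s, if anything falls off the work surface, if the arm or the gripper's body presses on something with over 40 N, if the wrist force passes 120 N, or if a joint passes its speed limit or range.

### The arm

A 6-joint arm with a two-finger parallel gripper is mounted at the origin on the work surface. World frame = base frame: x ahead of the robot, y to its left, z up, the work surface at z = 0. Lengths are in m, angles in rad, forces in N, time in s.
With the tool pointing down it reaches from about 0.35 to 0.875 m from the base axis. Payload 4.2 kg.
Tool frame: the origin (TCP) lies midway between the tips of the shut fingers; the grasp point (between the pads) lies 19 mm behind it; z points along the fingers, y is the line along which they close (so a half turn about z gives the same grasp; the last joint's range is limited). The gripper opens to 87 mm and grips with 3 to 60 N. Pads are 19 mm wide; open, the fingers measure 117 mm over their backs; the gripper's body (75 mm by 190 mm) begins 51 mm behind the grasp point.
Start: joints at [-0.966, 0.385, 0.008, 0, -1.194, -0.259], TCP at [0.212, -0.588, 0.223] pointing down, gripper open.
Joint ranges: [-3.14, 3.14], [-1.21, 2.06], [-1.07, 1.41], [-3.16, 2.05], [-2.99, -0.16], [-3.1, 3.1]. Speed limits (rad/s): [2.79, 2.79, 3.14, 3.14, 3.14, 3.14].

### API

Orientations are given as a unit quaternion [w, x, y, z].
In Python, from rig import readout, vision, workorder gives the robot as it stands.
- The arm moves only by the tool move_arm, never from a script. Its argument "rows" is a list of rows, each a list of 2 entries, a list of its own where there are three numbers: the shift along the world's x, y, z in mm, then the turn, a rotation vector about the world's x, y, z in degrees. In form: [[[x, y, z], [rx, ry, rz]], ...]. A call has 1 to 8 rows; each row shifts and turns the commanded pose from where the row before left it; what a row does not reach is not made up. A row lasts 1/12 s, in which the tool goes at most 41.7 mm and 7.16 degrees, less where a joint would pass 70% of its speed; a pose out of reach is approached as far as the arm can. A call is refused whole if a number of a shift passes 41.7 or a number of a turn 7.16, either way. A call with a gripper value outside its range is refused whole. "gripper" is the gripper command: -1 is fully open, 1 is shut, values between are in proportion, set as the call begins (left out, the last holds). The fingers move at their own pace and stop on an object; "newtons" is the grip in N (left out, the last holds). Time passes only in rows, so rows that do not move let the fingers close. It gives the time, the measured TCP pose, the force, the opening and the grip force at its end, in the units of the state.
- readout.get_obs(): the state, without advancing time (a new reading comes with each control period).
- vision.snapshot(name): name is "scene" or "top" or "wrist"; returns (picture, depth): 420x560x3 uint8, red, green, blue; 420x560 float32, m along the optical axis (not along the pixel's ray), 0 where there is no reading.
- vision.camera_info(name): a dict with "K" (3x3 intrinsics, pixels), "rvec" (rotation vector, rad) and "tvec" (3), from world to camera coordinates, as OpenCV has them; the wrist camera has in their place "T_tool_cam" (4x4, takes a point from camera to tool coordinates, whose origin is the TCP and whose axes are the flange's). Camera axes: x right, y down, z forward; pixel columns grow to the right and rows downward; lengths in m; the calibration is good to about 2 mm. A picture is of the moment at which its call begins: read the wrist's pose just before it. camera_info takes no time and is no camera call.
- workorder.finish_job(): hands the job in; it is judged then, once.
The state is a dict: "t": time; "q": joint angles; "joint_velocities": joint speeds; "joint_torque": joint torques, N m; "ee_pos": TCP position; "tool_rot": TCP orientation; "ft_force": force on the tool from outside, world axes, zero at the start; "torque": the same for the moment, N m; "finger_gap": finger opening in m; "grasp_force": force on a finger pad.
Only numpy, scipy, OpenCV 4.12 (cv2) and the standard library are available. Lean on these libraries where they do the work, as an engineer would, in place of code of your own. Each camera call takes 0.05 s, during which the arm holds its last target. There are 200 camera calls.

## Working session

There is one attempt and no reset: what is moved stays moved. The work goes in short steps, Python scripts to look and compute and a tool call to move; the robot and the scene stay as the last step left them, time stands still between calls to the robot, and variables do not carry over. Pictures are saved under pics/ and viewed, at most 10 in all, crops included, and the job is handed in when it is done.

Besides the shell and the picture viewer there is one more tool, called after "Request:" by a JSON object that holds its "op" and its "data", one argument or row to a line. move_arm: Moves the arm, as the interface text tells. Its arguments: {"type":"object","properties":{"rows":{"type":"array"},"gripper":{"type":"number"},"newtons":{"type":"number"}},"required":["rows"]}

```bash
mkdir -p pics; cat > h.py <<'E'
import numpy as np, cv2
from rig import readout, vision, workorder
def snap(n):
    p,d=vision.snapshot(n); return p,d
def world(n,u,v,z=None,d=None):
    c=vision.camera_info(n);K=np.array(c["K"]);R=cv2.Rodrigues(np.array(c["rvec"],float))[0];t=np.array(c["tvec"],float).ravel()
    r=np.linalg.inv(K)@[u,v,1]
    if d is not None: return R.T@(r*d-t)
    o=-R.T@t; w=R.T@r
    return o+w*(z-o[2])/w[2]
E
python3 - <<'E'
from h import *
p,d=snap("top"); np.save("top.npy",d)
cv2.imwrite("pics/top.png",cv2.resize(p[:,:,::-1],(800,600),interpolation=cv2.INTER_CUBIC)); cv2.imwrite("topraw.png",p[:,:,::-1])
o=readout.get_obs();print(o["t"],o["ee_pos"],o["tool_rot"])
for c in [(0,0),(559,0),(0,419),(559,419)]: print(c,world("top",*c,z=0))
E
```

```text
0.05 [ 0.21163683 -0.58744065  0.22146671] [-2.44725699e-04 -1.71943110e-01  9.85106266e-01  1.07348656e-03]
(0, 0) [1.35024079 0.93588838 0.        ]
(559, 0) [ 1.28387666e+00 -7.73707877e-01  2.22044605e-16]
(0, 419) [0.12357257 0.83291273 0.        ]
(559, 419) [ 0.09110468 -0.61817493  0.        ]
```

View pics/top.png

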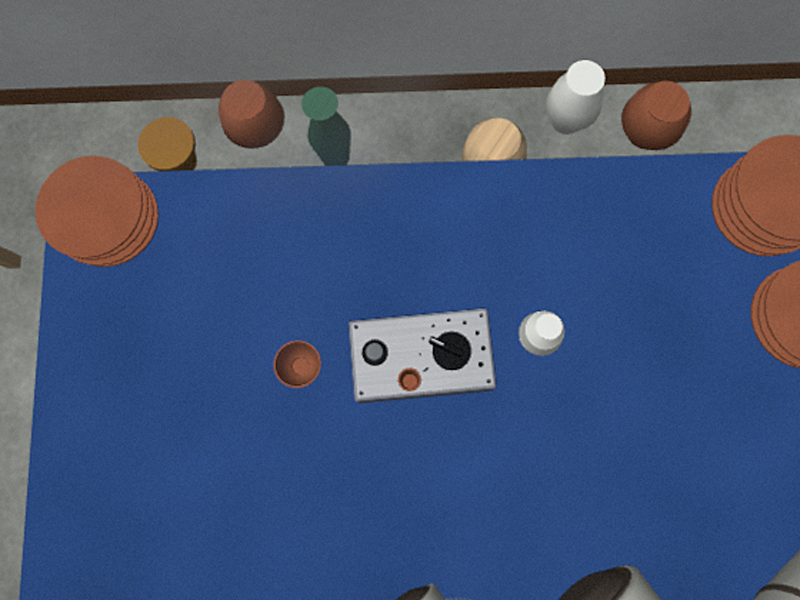

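The top view shows the box at (350–495, 310–400), with the dial at (451,351), pointer tip near (431,339), button (375,351), cup (409,379), bowl (298,364) and vase (543,332). I'll enlarge it.

```bash
python3 - <<'E'
import cv2
p=cv2.imread("topraw.png")[205:290,180:405]
cv2.imwrite("pics/c1.png",cv2.resize(p,None,fx=3.5,fy=3.5,interpolation=cv2.INTER_CUBIC))
E
```

```text
(no output)
```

View pics/c1.png

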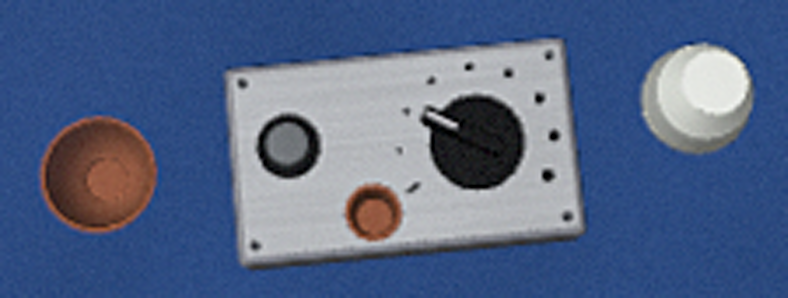

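Crop: bar (412,187), dots 1–8 at (400,150), (407,111), (431,80), (469,67), (508,72), (540,98), (553,135), (548,176). Pointer tip is at (424,116), disc centre (477,142), button (288,146), cup (373,212).

```bash
python3 - <<'E'
from h import *
W=lambda u,v,z: world("top",180+u/3.5-.36,205+v/3.5-.36,z=z)
M=np.array([W(u,v,.07)[:2] for u,v in [(412,187),(400,150),(407,111),(431,80),(469,67),(508,72),(540,98),(553,135),(548,176)]])
a=np.radians(120-30*np.arange(9)); B=np.c_[58*np.cos(a),58*np.sin(a)-55]/1000
# rigid fit
bc,mc=B.mean(0),M.mean(0); H=(B-bc).T@(M-mc); th=np.arctan2(H[0,1]-H[1,0],H[0,0]+H[1,1])
R=np.array([[np.cos(th),-np.sin(th)],[np.sin(th),np.cos(th)]]); o=mc-R@bc
print("yaw",np.degrees(th),"origin",o,"res mm",1e3*np.linalg.norm(M-(B@R.T+o),axis=1).round(4))
ax=o+R@[0,-.055]; bt=o+R@[.01,.085]
print("axis",ax,"button",bt)
for n,u,v,z in [("disc",477,142,.079),("tip",424,116,.105),("button",288,146,.085),("cuptop",373,212,.115),("vasetop",719,80,.125),("bowltop",99,174,.045)]: print(n,W(u,v,z))
t=W(424,116,.105)[:2]-ax; print("tip r",np.hypot(*t),"q pos",(120-np.degrees(np.arctan2(t[1],t[0])-th))/30)
for k in range(9): g=a[k]+th; print(k,np.degrees(g).round(1),(ax+.034*np.array([np.cos(g),np.sin(g)])).round(4))
d=np.load("top.npy")
for n,u,v in [("button",288,146),("housing",312,146),("cup",373,190),("top",330,100)]: 
  U,V=180+u/3.5,205+v/3.5; print(n,world("top",U,V,d=d[int(round(V)),int(round(U))]))
E
```

```text
yaw 3.620345771230791 origin [0.54547916 0.04736526] res mm [1.  0.6 0.8 0.4 0.4 0.9 0.6 0.7 0.8]
axis [ 0.54895213 -0.00752498] button [0.55009189 0.13282709]
disc [ 0.5482099 -0.0074004  0.079    ]
tip [0.56500262 0.03177993 0.105     ]
button [0.5484357  0.13263611 0.085     ]
cuptop [0.49521569 0.07067333 0.115     ]
vasetop [ 0.58203847 -0.18010937  0.125     ]
bowltop [0.53627765 0.27990868 0.045     ]
tip r 0.042455781463824255 q pos 1.8611135930880087
0 123.6 [0.5301 0.0208]
1 93.6 [0.5468 0.0264]
2 63.6 [0.5641 0.0229]
3 33.6 [0.5773 0.0113]
4 3.6 [ 0.5829 -0.0054]
5 -26.4 [ 0.5794 -0.0226]
6 -56.4 [ 0.5678 -0.0358]
7 -86.4 [ 0.5511 -0.0415]
8 -116.4 [ 0.5338 -0.038 ]
button [0.54646022 0.13123036 0.09275737]
housing [0.54765361 0.11421924 0.07969705]
cup [0.51129491 0.06952225 0.10285431]
top [0.58331068 0.10043557 0.07028691]
```

Every number fits: the mark fit leaves at most 1 mm error and the dial is on position 2. Three clicks are needed. I'll go above the pushing start, fingers shut.

Request:
{"op": "move_arm", "data": {
  "rows": [
    [[13.4,26.1,0],[0,0,1.8]],
    [[13.4,26.1,0],[0,0,1.8]],
    [[13.4,26.1,0],[0,0,1.8]],
    [[13.4,26.1,0],[0,0,1.8]],
    [[13.4,26.1,0],[0,0,1.8]],
    [[13.4,26.1,0],[0,0,1.8]],
    [[13.4,26.1,0],[0,0,1.8]],
    [[13.4,26.1,0],[0,0,1.8]]
  ],
  "gripper": 1,
  "newtons": 10
}}

```text
t: 0.72
ee_pos: [0.3191, -0.3776, 0.222]
tool_rot: [-0.0, -0.295, 0.956, 0.001]
ft_force: [0.5, 0.2, -0.8]
finger_gap: 0.0417
grasp_force: 0.0
```

Request:
{"op": "move_arm", "data": {
  "rows": [
    [[13.4,26.1,0],[0,0,1.8]],
    [[13.4,26.1,0],[0,0,1.8]],
    [[13.4,26.1,0],[0,0,1.8]],
    [[13.4,26.1,0],[0,0,1.8]],
    [[13.4,26.1,0],[0,0,1.8]],
    [[13.4,26.1,0],[0,0,1.8]],
    [[13.4,26.1,0],[0,0,1.8]],
    [[13.4,26.1,0],[0,0,1.8]]
  ]
}}

```text
t: 1.38
ee_pos: [0.4263, -0.1689, 0.2222]
tool_rot: [-0.0, -0.412, 0.911, 0.0]
ft_force: [-0.4, 0.4, -0.5]
finger_gap: 0.0004
grasp_force: 0.0
```

Request:
{"op": "move_arm", "data": {
  "rows": [
    [[13.4,26.1,0],[0,0,1.8]],
    [[13.4,26.1,0],[0,0,1.8]],
    [[13.4,26.1,0],[0,0,1.8]],
    [[13.4,26.1,0],[0,0,1.8]],
    [[13.4,26.1,0],[0,0,1.8]],
    [[13.4,26.1,0],[0,0,1.8]],
    [[13.4,26.1,0],[0,0,1.8]],
    [[13.4,26.1,0],[0,0,1.8]]
  ]
}}

```text
t: 2.05
ee_pos: [0.5334, 0.0398, 0.222]
tool_rot: [-0.001, -0.523, 0.852, 0.0]
ft_force: [-0.6, -1.2, 0.5]
finger_gap: 0.0001
grasp_force: 0.0
```

Request:
{"op": "move_arm", "data": {
  "rows": [
    [[0,0,0],[0,0,0]],
    [[0,0,0],[0,0,0]],
    [[0,0,0],[0,0,0]]
  ]
}}

```text
t: 2.3
ee_pos: [0.5328, 0.0382, 0.2219]
tool_rot: [-0.001, -0.522, 0.853, 0.0]
ft_force: [0.0, 0.4, -0.4]
finger_gap: 0.0007
grasp_force: 0.0
```

```bash
python3 - <<'E'
from h import *
o=readout.get_obs();print(o["t"],o["ee_pos"],o["tool_rot"],o["finger_gap"],o["ft_force"],o["q"])
p,d=snap("wrist"); cv2.imwrite("pics/w1.png",p[:,:,::-1])
c=vision.camera_info("wrist");np.savez("w1.npz",d=d,K=c["K"],T=c["T_tool_cam"],p=o["ee_pos"],r=o["tool_rot"])
E
```

```text
2.3 [0.53275679 0.03815726 0.22187524] [-8.92989238e-04 -5.22498826e-01  8.52639488e-01  2.86258216e-04] 0.0006961412659307745 [ 0.02115202  0.35419025 -0.40285959] [ 3.75183889e-01  2.31779975e-01 -2.14401606e-01 -2.80839534e-04
 -1.12647304e+00 -8.46300681e-01]
```

View pics/w1.png

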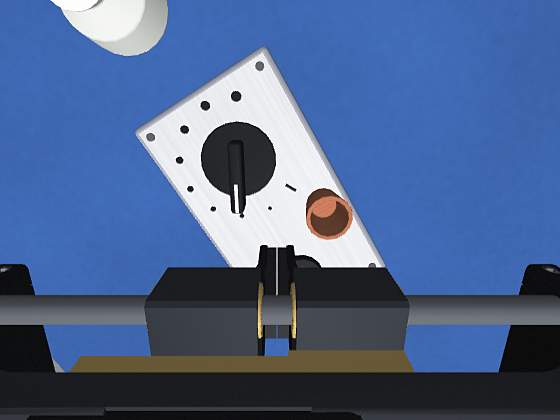

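The wrist view agrees: pointer at dot 2 (tip (236,212), disc centre (238,159)), cup at (329,215), and the fingertips at (279,248) are about 33 px wide. Next I'll check positions and finger width.

```bash
cat > w.py <<'E'
from h import *
from scipy.spatial.transform import Rotation as Ro
def ww(f,u,v,z):
    s=np.load(f); r=s["r"]; R=Ro.from_quat([r[1],r[2],r[3],r[0]]).as_matrix(); T=s["T"]
    ray=R@T[:3,:3]@(np.linalg.inv(s["K"])@[u,v,1]); o=s["p"]+R@T[:3,3]
    return o+ray*(z-o[2])/ray[2]
E
python3 - <<'E'
from w import *
f="w1.npz"
for n,u,v,z in [("disc",238.5,159,.079),("tip",236,212,.105),("cuptop",329,221,.115),("bar",290.5,187.5,.07),("d4",180,160,.07),("d8",236,96,.07),("d2",241.5,215.5,.07),("fl",262,250,.222),("fr",297,250,.222)]: print(n,ww(f,u,v,z).round(4))
d=np.load(f)["d"]; print(d[252,268:290:4],d[300,250:300:6])
E
```

```text
disc [ 0.5489 -0.0083  0.079 ]
tip [0.57   0.0307 0.105 ]
cuptop [0.4977 0.0733 0.115 ]
bar [0.518  0.0413 0.07  ]
d4 [ 0.602  -0.0326  0.07  ]
d8 [ 0.5243 -0.0595  0.07  ]
d2 [0.5762 0.045  0.07  ]
fl [0.5365 0.0285 0.222 ]
fr [0.5192 0.0373 0.222 ]
[0.17198549 0.17122197 0.17131795 0.17168902 0.17176655 0.16927107] [0.08076686 0.08108197 0.08927236 0.0900368  0.08885922 0.08874525
 0.08959311 0.08541824 0.08161777]
```

Good agreement. Descend beside the pointer.

Request:
{"op": "move_arm", "data": {
  "rows": [
    [[0,0,-30],[0,0,0]],
    [[0,0,-30],[0,0,0]],
    [[0,0,-30],[0,0,0]],
    [[0,0,-25],[0,0,0]],
    [[0,0,-12],[0,0,0]],
    [[0,0,-6],[0,0,0]],
    [[0,0,0],[0,0,0]],
    [[0,0,0],[0,0,0]]
  ]
}}

```text
t: 3.02
ee_pos: [0.5339, 0.0379, 0.0903]
tool_rot: [0.0, -0.522, 0.853, -0.0]
ft_force: [1.0, 0.6, -0.9]
finger_gap: 0.0002
grasp_force: 0.0
```

```bash
python3 - <<'E'
from h import *
o=readout.get_obs();print(o["ee_pos"],o["ft_force"])
# targets: pointer angle g, face offset s(mm) ; step list
ax=np.array([.5489,-.0080])
def P(g,s): g=np.radians(g); return ax*1e3+34*np.array([np.cos(g),np.sin(g)])+s*np.array([-np.sin(g),np.cos(g)])
p=o["ee_pos"][:2]*1e3
for s in (24,20,18,17): q=P(63.6,s); print(s,(q-p).round(1)); p=q
for g in np.arange(58.6,-32,-5): q=P(g,17); print(g,(q-p).round(1)); p=q
E
```

```text
[0.53385867 0.03791235 0.09029841] [ 0.98756015  0.55671339 -0.8790578 ]
24 [ 8.7 -4.8]
20 [ 3.6 -1.8]
18 [ 1.8 -0.9]
17 [ 0.9 -0.4]
58.6 [ 3.3 -0.1]
53.6 [ 3.3 -0.4]
48.6 [ 3.2 -0.7]
43.6 [ 3.2 -1. ]
38.6 [ 3.1 -1.3]
33.6 [ 2.9 -1.5]
28.6 [ 2.8 -1.8]
23.6 [ 2.6 -2. ]
18.6 [ 2.5 -2.2]
13.600000000000001 [ 2.2 -2.4]
8.600000000000001 [ 2.  -2.6]
3.6000000000000014 [ 1.8 -2.8]
-1.3999999999999986 [ 1.5 -2.9]
-6.399999999999999 [ 1.3 -3.1]
-11.399999999999999 [ 1.  -3.2]
-16.4 [ 0.7 -3.2]
-21.4 [ 0.4 -3.3]
-26.4 [ 0.2 -3.3]
-31.4 [-0.1 -3.3]
```

Request:
{"op": "move_arm", "data": {
  "rows": [
    [[4.5,-2.5,0],[0,0,0]],
    [[4.2,-2.3,0],[0,0,0]],
    [[3.6,-1.8,0],[0,0,0]],
    [[1.8,-0.9,0],[0,0,0]],
    [[0.9,-0.4,0],[0,0,0]],
    [[0,0,0],[0,0,0]]
  ]
}}

```text
t: 3.52
ee_pos: [0.5488, 0.0304, 0.0897]
tool_rot: [0.0, -0.522, 0.853, -0.0]
ft_force: [-0.4, -0.0, -1.0]
finger_gap: 0.0004
grasp_force: 0.0
```

Request:
{"op": "move_arm", "data": {
  "rows": [
    [[3.3,-0.1,0],[0,0,-5]],
    [[3.3,-0.4,0],[0,0,-5]],
    [[0,0,0],[0,0,0]]
  ]
}}

```text
t: 3.77
ee_pos: [0.5547, 0.0301, 0.0894]
tool_rot: [-0.001, -0.446, 0.895, 0.0]
ft_force: [-1.0, 1.3, 0.8]
finger_gap: 0.0007
grasp_force: 0.8
```

Request:
{"op": "move_arm", "data": {
  "rows": [
    [[3.2,-0.7,0],[0,0,-5]],
    [[0,0,0],[0,0,0]]
  ]
}}

```text
t: 3.93
ee_pos: [0.5579, 0.0296, 0.0894]
tool_rot: [-0.0, -0.407, 0.913, 0.0]
ft_force: [-0.7, 1.3, 0.2]
finger_gap: 0.0007
grasp_force: 0.9
```

Request:
{"op": "move_arm", "data": {
  "rows": [
    [[3.2,-1.0,0],[0,0,-5]],
    [[0,0,0],[0,0,0]]
  ]
}}

```text
t: 4.1
ee_pos: [0.5618, 0.0285, 0.0896]
tool_rot: [0.0, -0.368, 0.93, -0.0]
ft_force: [0.6, 0.9, 0.2]
finger_gap: 0.0003
grasp_force: 0.0
```

Request:
{"op": "move_arm", "data": {
  "rows": [
    [[3.1,-1.3,0],[0,0,-5]],
    [[0,0,0],[0,0,0]]
  ]
}}

```text
t: 4.27
ee_pos: [0.565, 0.0268, 0.0897]
tool_rot: [0.0, -0.327, 0.945, -0.0]
ft_force: [0.5, 0.1, -0.8]
finger_gap: 0.0002
grasp_force: 0.0
```

```bash
python3 - <<'E'
from h import *
o=readout.get_obs();print(o["t"],o["ee_pos"],o["tool_rot"],o["ft_force"])
p,d=snap("wrist"); cv2.imwrite("pics/w2.png",p[:,:,::-1])
c=vision.camera_info("wrist");np.savez("w2.npz",d=d,K=c["K"],T=c["T_tool_cam"],p=o["ee_pos"],r=o["tool_rot"])
p,d=snap("top");cv2.imwrite("top2.png",p[:,:,::-1])
E
```

```text
4.2667 [0.56499918 0.02682761 0.08966343] [ 3.49636413e-04 -3.26910134e-01  9.45055326e-01 -2.71020109e-04] [ 0.46584616  0.0863232  -0.82239633]
```

View pics/w2.png

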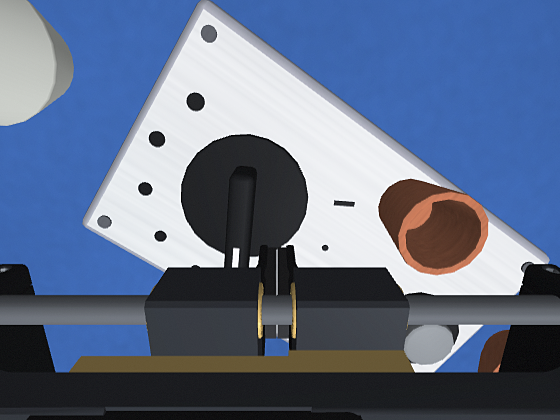

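The pointer (240,170)→(235,258) now leads the finger by about 5° from parallel: it has clicked to position 3, and contact has dropped off. On to position 4.

Request:
{"op": "move_arm", "data": {
  "rows": [
    [[2.9,-1.5,0],[0,0,-5]],
    [[2.8,-1.8,0],[0,0,-5]],
    [[0,0,0],[0,0,0]]
  ]
}}

```text
t: 4.62
ee_pos: [0.5703, 0.0235, 0.0895]
tool_rot: [0.0, -0.243, 0.97, -0.0]
ft_force: [0.2, 0.8, 0.1]
finger_gap: 0.0005
grasp_force: 0.0
```

Request:
{"op": "move_arm", "data": {
  "rows": [
    [[2.6,-2.0,0],[0,0,-5]],
    [[0,0,0],[0,0,0]]
  ]
}}

```text
t: 4.78
ee_pos: [0.5727, 0.0219, 0.0895]
tool_rot: [-0.0, -0.201, 0.98, 0.0]
ft_force: [-0.8, 1.7, 0.6]
finger_gap: 0.0005
grasp_force: 0.8
```

Request:
{"op": "move_arm", "data": {
  "rows": [
    [[2.5,-2.2,0],[0,0,-5]],
    [[0,0,0],[0,0,0]]
  ]
}}

```text
t: 4.95
ee_pos: [0.5753, 0.0198, 0.0895]
tool_rot: [-0.0, -0.158, 0.987, 0.0]
ft_force: [-0.1, 2.8, 0.8]
finger_gap: 0.0005
grasp_force: 0.9
```

Request:
{"op": "move_arm", "data": {
  "rows": [
    [[2.2,-2.4,0],[0,0,-5]],
    [[0,0,0],[0,0,0]]
  ]
}}

```text
t: 5.12
ee_pos: [0.5777, 0.0171, 0.0896]
tool_rot: [0.0, -0.115, 0.993, -0.0]
ft_force: [-0.0, 0.2, -0.0]
finger_gap: 0.0004
grasp_force: 0.0
```

Request:
{"op": "move_arm", "data": {
  "rows": [
    [[2.0,-2.6,0],[0,0,-5]],
    [[0,0,0],[0,0,0]]
  ]
}}

```text
t: 5.28
ee_pos: [0.5796, 0.0141, 0.0896]
tool_rot: [0.0, -0.072, 0.997, -0.0]
ft_force: [-0.6, 1.1, -0.2]
finger_gap: 0.0006
grasp_force: 0.0
```

Same pattern as the first click (force rises, then drops), so position 4. Third click.

Request:
{"op": "move_arm", "data": {
  "rows": [
    [[1.8,-2.8,0],[0,0,-5]],
    [[1.5,-2.9,0],[0,0,-5]],
    [[0,0,0],[0,0,0]]
  ]
}}

```text
t: 5.53
ee_pos: [0.5828, 0.0085, 0.0895]
tool_rot: [0.0, 0.016, 1.0, -0.0]
ft_force: [0.5, 0.5, 0.4]
finger_gap: 0.0003
grasp_force: 0.0
```

Request:
{"op": "move_arm", "data": {
  "rows": [
    [[1.3,-3.1,0],[0,0,-5]],
    [[0,0,0],[0,0,0]]
  ]
}}

```text
t: 5.7
ee_pos: [0.5841, 0.0059, 0.0895]
tool_rot: [0.0, 0.059, 0.998, 0.0]
ft_force: [-0.2, 1.1, -0.1]
finger_gap: 0.0003
grasp_force: 0.8
```

Request:
{"op": "move_arm", "data": {
  "rows": [
    [[1.0,-3.2,0],[0,0,-5]],
    [[0,0,0],[0,0,0]]
  ]
}}

```text
t: 5.87
ee_pos: [0.5852, 0.0027, 0.0896]
tool_rot: [0.0, 0.102, 0.995, 0.0]
ft_force: [-0.1, 1.9, -0.8]
finger_gap: 0.0009
grasp_force: 0.8
```

Request:
{"op": "move_arm", "data": {
  "rows": [
    [[0.7,-3.2,0],[0,0,-5]],
    [[0,0,0],[0,0,0]]
  ]
}}

```text
t: 6.03
ee_pos: [0.5858, -0.0009, 0.0896]
tool_rot: [-0.0, 0.146, 0.989, -0.0]
ft_force: [-0.3, 0.4, -0.2]
finger_gap: 0.0003
grasp_force: 0.0
```

It jumped again. Back off the flank (+y), then rise and look.

Request:
{"op": "move_arm", "data": {
  "rows": [
    [[0,6,0],[0,0,0]],
    [[0,8,0],[0,0,0]],
    [[0,4,25],[0,0,0]],
    [[0,0,35],[0,0,0]],
    [[0,0,35],[0,0,0]],
    [[0,0,30],[0,0,0]],
    [[0,0,0],[0,0,0]],
    [[0,0,0],[0,0,0]]
  ]
}}

```text
t: 6.7
ee_pos: [0.5867, 0.0183, 0.2169]
tool_rot: [0.002, 0.146, 0.989, 0.001]
ft_force: [-0.0, 1.1, -0.4]
finger_gap: 0.0004
grasp_force: 0.0
```

```bash
python3 - <<'E'
from h import *
o=readout.get_obs();print(o["t"],o["ee_pos"],o["tool_rot"],o["ft_force"])
p,d=snap("wrist"); cv2.imwrite("pics/w3.png",p[:,:,::-1])
c=vision.camera_info("wrist");np.savez("w3.npz",d=d,K=c["K"],T=c["T_tool_cam"],p=o["ee_pos"],r=o["tool_rot"])
E
```

```text
6.7 [0.58671221 0.0182794  0.21688666] [0.00226256 0.1461132  0.98926475 0.00103439] [-0.02521144  1.08543375 -0.39432279]
```

View pics/w3.png

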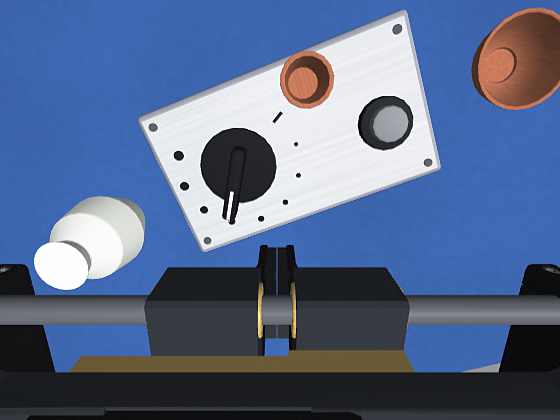

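The pointer tip (229,218) covers dot 5; dots 1–4 and 6–8 are visible. Button top is at (391,124), cup (307,79) unmoved. Next I'll check the angle and the offset to the button.

```bash
python3 - <<'E'
from w import *
f="w3.npz"; t=ww(f,229,217,.105)[:2]-[.5489,-.0080]
print("pos",(123.6-np.degrees(np.arctan2(t[1],t[0])))/30,np.hypot(*t))
d=np.load(f)["d"]; s=np.load(f)
r=s["r"];R=Ro.from_quat([r[1],r[2],r[3],r[0]]).as_matrix();T=s["T"]
D=float(d[124,391]); P=s["p"]+R@(T[:3,:3]@(np.linalg.inv(s["K"])@[391,124,1]*D)+T[:3,3]); print("btn",P, "delta mm",(P-s["p"])*1e3)
print("cup",ww(f,307,77,.115))
E
```

```text
pos 4.948011484471808 0.04220072624474798
btn [0.55099318 0.13332568 0.09246491] delta mm [ -35.71902507  115.04628143 -124.42175005]
cup [0.49447246 0.07130945 0.115     ]
```

Dial is on 5; button top at z≈92.5 mm. Go above it and down to about 5 mm clear.

Request:
{"op": "move_arm", "data": {
  "rows": [
    [[-9,29,0],[0,0,0]],
    [[-9,29,0],[0,0,0]],
    [[-9,29,0],[0,0,0]],
    [[-9,28,0],[0,0,0]],
    [[0,0,-30],[0,0,0]],
    [[0,0,-30],[0,0,0]],
    [[0,0,-30],[0,0,0]],
    [[0,0,-18],[0,0,0]]
  ]
}}

```text
t: 7.42
ee_pos: [0.5466, 0.1316, 0.1016]
tool_rot: [-0.004, 0.147, 0.989, -0.002]
ft_force: [0.4, -0.3, -0.4]
finger_gap: 0.0003
grasp_force: 0.0
```

Request:
{"op": "move_arm", "data": {
  "rows": [
    [[0,0,-6],[0,0,0]],
    [[0,0,-4],[0,0,0]],
    [[0,0,0],[0,0,0]],
    [[0,0,0],[0,0,0]]
  ]
}}

```text
t: 7.75
ee_pos: [0.5505, 0.1326, 0.0973]
tool_rot: [0.001, 0.147, 0.989, 0.0]
ft_force: [1.2, -0.2, 0.1]
finger_gap: 0.0008
grasp_force: 0.0
```

Request:
{"op": "move_arm", "data": {
  "rows": [
    [[0,0,-2],[0,0,0]],
    [[0,0,-2],[0,0,0]],
    [[0,0,-2],[0,0,0]],
    [[0,0,0],[0,0,0]],
    [[0,0,0],[0,0,0]]
  ]
}}

```text
t: 8.17
ee_pos: [0.5504, 0.1325, 0.0912]
tool_rot: [0.001, 0.148, 0.989, 0.0]
ft_force: [-0.2, 0.5, 2.5]
finger_gap: 0.0002
grasp_force: 1.0
```

Request:
{"op": "move_arm", "data": {
  "rows": [
    [[0,0,-2],[0,0,0]],
    [[0,0,-1],[0,0,0]],
    [[0,0,0],[0,0,0]]
  ]
}}

```text
t: 8.42
ee_pos: [0.5504, 0.1326, 0.0879]
tool_rot: [0.001, 0.148, 0.989, 0.0]
ft_force: [0.2, -0.0, 4.5]
finger_gap: 0.0001
grasp_force: 2.0
```

Request:
{"op": "move_arm", "data": {
  "rows": [
    [[0,0,-1],[0,0,0]],
    [[0,0,-1],[0,0,0]],
    [[0,0,0],[0,0,0]]
  ]
}}

```text
t: 8.67
ee_pos: [0.5504, 0.1326, 0.0864]
tool_rot: [0.001, 0.147, 0.989, 0.0]
ft_force: [-0.5, 0.6, 7.1]
finger_gap: 0.0002
grasp_force: 3.6
```

Request:
{"op": "move_arm", "data": {
  "rows": [
    [[0,0,-1],[0,0,0]],
    [[0,0,0],[0,0,0]],
    [[0,0,0],[0,0,0]]
  ]
}}

```text
t: 8.92
ee_pos: [0.5505, 0.1326, 0.0863]
tool_rot: [0.001, 0.147, 0.989, 0.0]
ft_force: [-2.2, 0.7, 10.6]
finger_gap: 0.0003
grasp_force: 5.8
```

Request:
{"op": "move_arm", "data": {
  "rows": [
    [[0,0,6],[0,0,0]],
    [[0,0,10],[0,0,0]],
    [[0,0,25],[0,0,0]],
    [[0,0,35],[0,0,0]],
    [[0,0,35],[0,0,0]],
    [[0,0,25],[0,0,0]],
    [[0,0,0],[0,0,0]],
    [[0,0,0],[0,0,0]]
  ]
}}

```text
t: 9.58
ee_pos: [0.5497, 0.1324, 0.2217]
tool_rot: [0.0, 0.148, 0.989, 0.001]
ft_force: [-0.0, 0.2, -1.8]
finger_gap: 0.0006
grasp_force: 0.0
```

```bash
python3 - <<'E'
from h import *
o=readout.get_obs();print(o["t"],o["ee_pos"],o["ft_force"])
p,d=snap("wrist"); cv2.imwrite("pics/w4.png",p[:,:,::-1])
E
```

```text
9.5833 [0.54970088 0.13242116 0.22166773] [-0.04579608  0.21961769 -1.81374389]
```

View pics/w4.png

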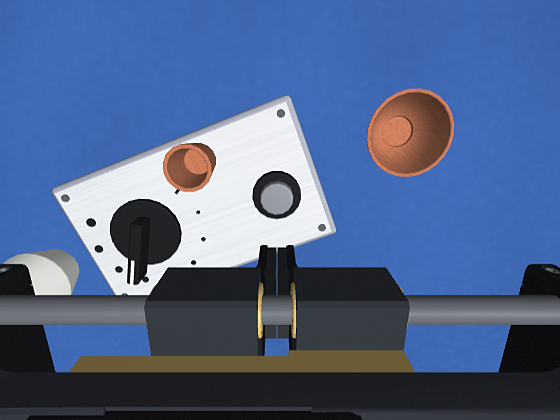

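The button hit its stop (z held at 86.3 mm while the force rose to 10.6 N). The picture shows it back up (277,197), the pointer still towards dot 5 (130,283), and cup, bowl and vase standing. Handing in.

```bash
python3 -c "
from rig import workorder; print(workorder.finish_job())"
```

```text
the job is handed in; nothing more can be done
None
```

I pushed the dial from position 2 to 5 in three clicks, then pressed the start button to its stop and let it back up; the last picture shows the dial still on 5 and the cup, vase and bowl standing. The job is handed in, but no verdict came back.

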